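# Seat the light module, then hold the cover plate over its screw holes

### The arm

A 7-joint arm with a two-finger parallel gripper is mounted at the origin on the work surface. World frame = base frame: x ahead of the robot, y to its left, z up, the work surface at z = 0. Lengths are in mm, angles in rad, forces in N, time in s.
With the tool pointing down it reaches from about 425 to 825 mm from the base axis. Payload 3.6 kg.
Tool frame: the origin (TCP) lies on the centre line of the jaws, within the pads' length; the fingertips stand bot.tip_reach ahead of it and the grasp point (between the pads) lies 5 mm behind it (bot.tip_reach is the distance from the TCP to the fingertips, in mm); x points along the fingers, z is the direction in which the jaws open and shut, and the axes are right-handed (so a half turn about x gives the same grasp; the last joint's range is limited). The gripper opens to 93 mm and grips with 3 to 60 N. Pads are 15 mm wide; open, the fingers measure 128 mm over their backs; the gripper's body (75 mm by 188 mm) begins 65 mm behind the grasp point.
Start: joints at [-1.212, 0.615, -0.013, 1.423, 0.008, 1.103, -0.04], TCP at [244.561, 602.207, 232.64] pointing down, gripper open.
Joint ranges: [-3.12, 3.12], [-0.3, 2.06], [-1.34, 1.32], [0.26, 2.42], [-1.36, 4.5], [0.01, 1.98], [-2.84, 2.84]. Speed limits (rad/s): [2.79, 2.79, 3.14, 3.14, 3.14, 3.14, 3.14].

### API

Orientations are given as a unit quaternion [w, x, y, z].
In Python, from cell import bot gives the robot as it stands. Calls block until the motion is done:
- bot.move_pose(position, orientation): joint-space move of the TCP to a pose.
- bot.servo_line(position, v=150, attitude=None): straight line of the TCP; attitude=None keeps the orientation; v is the mean speed in mm/s.
- bot.move_j(angles): joint-space move.
- bot.ungrasp() and bot.grab(force=None): open the fingers fully, or close them until they stop; force is the grip in N (None keeps the last).
- bot.hold(seconds).
- bot.inverse_kinematics(position, orientation): joint angles nearest the present ones, or None.
- bot.capture(name): name is "side" or "top" or "wrist"; returns a dict with "frame" (480x640x3 uint8, blue, green, red), "z_map" (480x640 float32, mm along the optical axis (not along the pixel's ray), 0 where there is no reading), "fov_y" (degrees; the focal length in pixels is half the picture's height over the tangent of half this angle, whatever the lens; pixels are square), "cx", "cy" (the principal point, pixels), "world_from_camera" (4x4, takes a point from camera to world coordinates). Camera axes: x right, y up, looking along -z (the intrinsics and any distortion apply to the point x, -y, -z); pixel columns grow to the right and rows downward; lengths in mm; the calibration is good to about 2 mm. A picture is of the moment at which its call begins.
A pose or a line that the arm cannot do raises bot.PlanningError and nothing moves.
- bot.job_done(): hands the job in, once; it reports no verdict.
Readings, each from a call of its own:
- bot.current_t(): time.
- bot.current_joints(): joint angles.
- bot.current_qvel(): joint speeds.
- bot.current_joint_efforts(): joint torques, N m.
- bot.current_ee_pos(): TCP position.
- bot.current_tcp_rot(): TCP orientation.
- bot.current_ft_force(): force on the tool from outside, world axes, zero at the start.
- bot.current_moment(): the same for the moment, N m.
- bot.current_width(): finger opening in mm.
Only numpy, scipy, OpenCV 4.12 (cv2) and the standard library are available. Lean on these libraries where they do the work, as an engineer would, in place of code of your own. Each camera call takes 0.05 s, during which the arm holds its last target.

### The job

Fit the round light module into the round pocket of the lamp housing so that it lies fully home and let go of it; leave the square module where it lies. Then pick up the cover plate by its hood and hold it level about 15 mm above the top of the housing, touching neither housing nor module, with its four corner holes lined up over the four threaded holes so that each threaded hole shows whole when seen straight down through the cover's hole. Finish while still holding it there, ready for the screws: do not set it down or let go.

Things in the scene. Friction and masses are not known exactly. Their poses are not given: they have to be found in the camera images.
- module_mid (a point): Round light module, loose, flat on the table, about 0.12 kg: an aluminium disc 80 mm across, 6 mm thick, with an upright black cylinder (lens holder, 24 mm across, 26 mm tall) in the middle of its top, by which it is picked up; 32 mm tall in all. The point is on its axis, half-way up (16 mm above its underside); z is up. It may be turned any way in the pocket.
- square_mid (a point): Square light module, loose, not wanted for this lamp: a 76 x 76 x 6 mm aluminium plate with the same black cylinder in the middle. The point is on its axis, 16 mm above its underside. It must stay where it lies.
- module: The same round light module; origin at the centre of its underside.
- housing: Dark lamp housing, fixed to the table: a block 160 mm (its x) by 120 mm (its y) by 30 mm tall, with a round pocket 85 mm in diameter and 8 mm deep in the middle of its top and a threaded brass insert in each corner. Origin at the centre of its underside, on the table.
- pocket (a point): Centre of the floor of the housing's round pocket, 22 mm above the table, 8 mm below the housing's top face. When the round module is home its underside is here, and its black cylinder stands 24 mm above the housing's top face.
- housing_rim (a point): Centre of the housing at the level of its top face (30 mm above the table); axes as the housing's: x along the 160 mm side, z up.
- cover: Cover plate, loose, flat on the table, about 0.3 kg, balanced: a white plate 160 (its x) x 120 (its y) x 4 mm with a 14 mm hole through each corner and, on top in the middle, a raised rigid grey metal hood 90 mm long (along x), 44 mm wide (along y), 34 mm above the plate (38 mm in all), to be gripped across its 44 mm width. Origin at the centre of the plate's underside.
- cover_mid (a point): Centre of the cover with its hood, half-way up: 19 mm above the plate's underside; axes as the cover's: x along the hood, y across it, z up. The hood is hollow and open below (84 x 38 mm inside, its ceiling 34 mm above the plate's underside), so the module's black cylinder can stand up into it. Half a turn of the cover makes no difference.
- thread_a (a point): Threaded hole (6 mm bore in a 12 mm brass insert) in a corner of the housing's top face, at x +66 mm, y +46 mm from the housing's centre.
- hole_a (a point): Centre of a 14 mm corner hole of the cover, at the level of the plate's underside, at x +66 mm, y +46 mm from the cover's centre.
- thread_b (a point): Threaded hole (6 mm bore in a 12 mm brass insert) in a corner of the housing's top face, at x -66 mm, y +46 mm from the housing's centre.
- hole_b (a point): Centre of a 14 mm corner hole of the cover, at the level of the plate's underside, at x -66 mm, y +46 mm from the cover's centre.
- thread_c (a point): Threaded hole (6 mm bore in a 12 mm brass insert) in a corner of the housing's top face, at x -66 mm, y -46 mm from the housing's centre.
- hole_c (a point): Centre of a 14 mm corner hole of the cover, at the level of the plate's underside, at x -66 mm, y -46 mm from the cover's centre.
- thread_d (a point): Threaded hole (6 mm bore in a 12 mm brass insert) in a corner of the housing's top face, at x +66 mm, y -46 mm from the housing's centre.
- hole_d (a point): Centre of a 14 mm corner hole of the cover, at the level of the plate's underside, at x +66 mm, y -46 mm from the cover's centre.
Not all that is in view belongs to the job. What is shaped like the module but green is not meant. Of the things that look like the housing, take the one that is farthest from the robot's base at the start.

How it is judged (in metres and radians):
On the way, in this order (a step that is already met when the one before it is completed fails the run):
1. the round module lies fully home in the housing's pocket, released (horizontal distance between module_mid and pocket below 0.005 m and z of module_mid in the frame of pocket below 0.0185 m and angle between module_mid's own z axis and vertical below 0.05 rad and contact force between the fingers and module below 0.1 N), for 0.2 s.
2. the cover plate has been picked up off the table (height (world z) of cover_mid above 0.035 m and contact force between the fingers and cover above 1 N), for 0.2 s.
At the end, for the whole second after the job is handed in: Round module home in the pocket (within 5 mm, under 2.5 mm off its floor, tilt < 0.05 rad). Cover gripped, still (< 0.02 m/s), 5 to 30 mm above the housing, tilt < 0.06 rad, touching neither housing nor module, each hole within 4 mm of a threaded hole, either way round (horizontal distance between module_mid and pocket below 0.005 m and z of module_mid in the frame of pocket below 0.0185 m and angle between module_mid's own z axis and vertical below 0.05 rad and ((horizontal distance between hole_a and thread_a below 0.004 m and horizontal distance between hole_b and thread_b below 0.004 m and horizontal distance between hole_c and thread_c below 0.004 m and horizontal distance between hole_d and thread_d below 0.004 m) or (horizontal distance between hole_a and thread_c below 0.004 m and horizontal distance between hole_b and thread_d below 0.004 m and horizontal distance between hole_c and thread_a below 0.004 m and horizontal distance between hole_d and thread_b below 0.004 m)) and z of cover_mid in the frame of housing_rim between 0.024 and 0.049 m and angle between cover_mid's own z axis and vertical below 0.06 rad and contact force between the fingers and cover above 1 N and contact force between cover and housing below 0.3 N and contact force between cover and module below 0.3 N and linear speed of cover below 0.02 m/s); the arm keeps its last pose, push and grip.
It fails at once if the square module is shifted by more than 20 mm (distance of square_mid from where it was at the start of the episode above 0.02 m).
It also fails if it takes over 67 s, if anything falls off the work surface, if the arm or the gripper's body presses on something with over 40 N, if the wrist force passes 120 N, or if a joint passes its speed limit or range.

## Working session

There is one attempt and no reset: what is moved stays moved. The work goes in short steps, each a Python script; the robot and the scene stay as the last script left them, time stands still between calls to the robot, and variables do not carry over. Pictures are saved under pics/ and viewed, and the job is handed in when it is done.

```bash
ls; mkdir -p pics; python3 - <<'E'
from cell import bot
import cv2,numpy as np
print(bot.current_t(),bot.tip_reach,bot.current_tcp_rot(),bot.current_width())
for n in["top","side","wrist"]:
    c=bot.capture(n);cv2.imwrite(f"pics/{n}0.png",c["frame"]);np.savez(f"{n}0.npz",**c)
    print(n,c["fov_y"],c["cx"],c["cy"],c["world_from_camera"].round(3).tolist(),[k for k in c])
E
```

```text
pics
0.0 14.0 [ 0.58583167 -0.39542205  0.58729223  0.39437355] 92.82268872553293
top 54.246417125091604 325.1239344733842 245.5705476698835 [[-0.026, 0.973, -0.231, 273.736], [-1.0, -0.026, 0.002, 6.907], [-0.004, 0.231, 0.973, 1034.404], [0.0, 0.0, 0.0, 1.0]] ['frame', 'z_map', 'fov_y', 'cx', 'cy', 'world_from_camera']
side 50.62834582163522 316.2852604601007 235.49200137026307 [[0.919, 0.207, -0.336, 79.844], [-0.395, 0.469, -0.79, -977.191], [-0.006, 0.858, 0.513, 685.291], [0.0, 0.0, 0.0, 1.0]] ['frame', 'z_map', 'fov_y', 'cx', 'cy', 'world_from_camera']
wrist 59.814854421733095 321.8825116145662 238.346013928801 [[0.377, -0.889, -0.26, 171.196], [0.926, 0.361, 0.109, 631.476], [-0.003, -0.282, 0.959, 383.176], [0.0, 0.0, 0.0, 1.0]] ['frame', 'z_map', 'fov_y', 'cx', 'cy', 'world_from_camera']
```

View pics/top0.png

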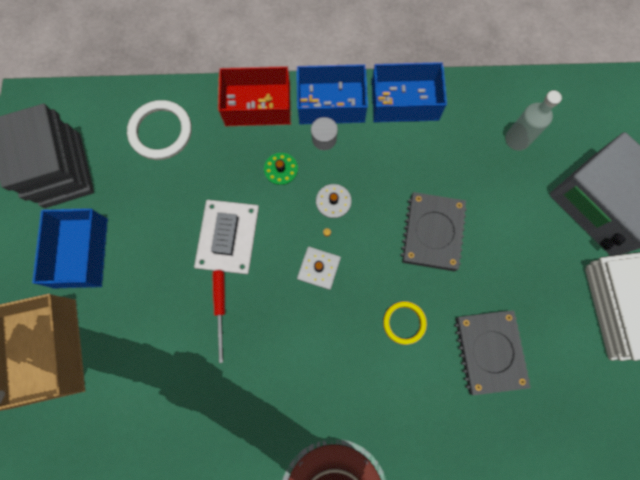

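View pics/side0.png

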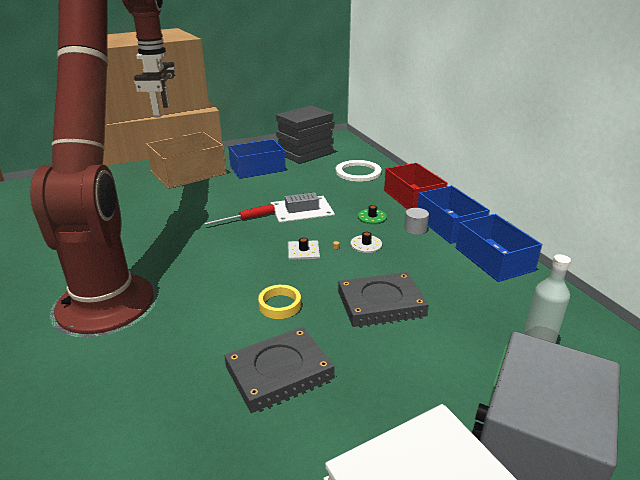

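View pics/wrist0.png

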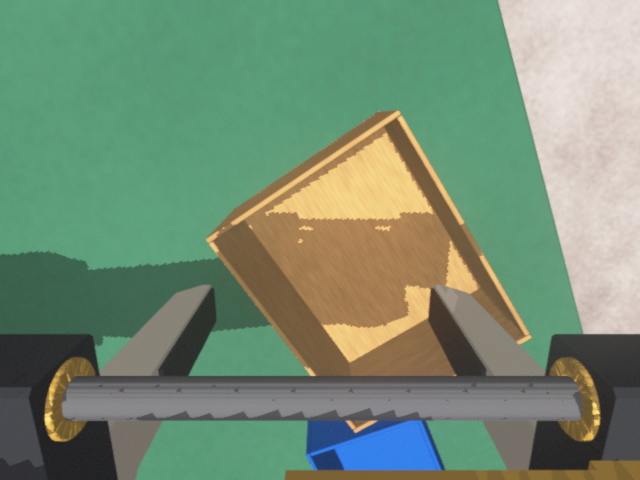

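The image up direction is world +x, with the base at the bottom. Candidates in the top view:
- **Housings:** (435,231) and (493,352). The first looks farther from the base.
- **Modules:** the green one at (281,168) is not meant, the white disc at (334,200) is the round module, and (319,267) is the square one.
- **Cover:** (226,237).

Next I measure all of these.

```bash
cat > h.py <<'E'
import numpy as np,cv2
def f(c): return 240/np.tan(np.radians(float(c["fov_y"]))/2)
def ray(c,uv,z):
    uv=np.atleast_2d(np.asarray(uv,float));F=f(c)
    d=np.c_[(uv[:,0]-c["cx"])/F,-(uv[:,1]-c["cy"])/F,-np.ones(len(uv))]
    T=np.asarray(c["world_from_camera"]);d=d@T[:3,:3].T;o=T[:3,3]
    return o+d*((z-o[2])/d[:,2])[:,None]
def proj(c,p):
    T=np.linalg.inv(np.asarray(c["world_from_camera"]));q=np.atleast_2d(p)@T[:3,:3].T+T[:3,3]
    return np.c_[c["cx"]+f(c)*q[:,0]/-q[:,2],c["cy"]-f(c)*q[:,1]/-q[:,2]]
def blobs(m,amin=4):
    n,l,s,ce=cv2.connectedComponentsWithStats(m.astype(np.uint8));return [(ce[i].round(2),s[i,4],l==i) for i in range(1,n) if s[i,4]>=amin]
def down(jaw):  # tool x down, tool z along jaw direction angle (rad)
    from scipy.spatial.transform import Rotation as R
    x=np.array([0,0,-1.]);z=np.array([np.cos(jaw),np.sin(jaw),0]);y=np.cross(z,x)
    q=R.from_matrix(np.c_[x,y,z]).as_quat();return [q[3],q[0],q[1],q[2]]
def zat(c):
    pass
E
python3 - <<'E'
from h import *
c=dict(np.load("top0.npz"))
hsv=cv2.cvtColor(c["frame"],cv2.COLOR_BGR2HSV);H,S,V=[hsv[...,i].astype(int) for i in range(3)]
print("brass")
for ce,a,_ in blobs((H>8)&(H<25)&(S>120)&(V>110)): 
    if 400<ce[0]<540 and ce[1]>180: print(ce,a,ray(c,ce,30).round(1)[0])
print("white")
for ce,a,m in blobs((S<60)&(V>140),300):
    if 190<ce[0]<360 and ce[1]>170:
        z=4 if ce[0]<270 else 6
        k=max(cv2.findContours(m.astype(np.uint8),0,2)[0],key=cv2.contourArea)
        w=ray(c,k[:,0],z)[:,:2].astype(np.float32)
        print(ce,a,cv2.minAreaRect(w),cv2.fitEllipse(w))
        if z==4:print("box",cv2.boxPoints(cv2.minAreaRect(w)))
cv2.imwrite("pics/crop0.png",cv2.resize(c["frame"][150:410,180:540],None,fx=2,fy=2,interpolation=cv2.INTER_CUBIC))
E
```

```text
brass
[418.  198.5] 16 [ 615.7 -207.5   30. ]
[458.82 204.94] 17 [ 598. -298.   30.]
[410.79 254.63] 19 [ 486.8 -182.5   30. ]
[452.65 261.53] 17 [ 469.  -272.7   30. ]
[508.62 317.24] 21 [ 345.5 -380.7   30. ]
[465.9  322.57] 21 [ 336.7 -289.1   30. ]
[522.04 381.4 ] 25 [ 214.2 -393.1   30. ]
[478. 387.] 23 [ 205.4 -301.5   30. ]
white
[333.22 200.67] 767 ((625.8109741210938, -16.359115600585938), (78.64000701904297, 77.74523162841797), 88.4622573852539) ((624.8827514648438, -16.898571014404297), (78.27302551269531, 79.2962417602539), 162.48861694335938)
[226.72 237.07] 2844 ((547.4356079101562, 228.3018341064453), (123.76004028320312, 163.47703552246094), 81.89363098144531) ((548.31494140625, 227.7769012451172), (141.29978942871094, 198.63662719726562), 79.7712631225586)
box [[457.78806 178.56616]
 [619.63165 155.51407]
 [637.0831  278.0375 ]
 [475.23956 301.0896 ]]
[318.55 267.61] 1067 ((468.3979797363281, 20.466888427734375), (78.45440673828125, 77.91423034667969), 70.55360412597656) ((468.22271728515625, 20.469017028808594), (87.4180679321289, 89.5668716430664), 110.01334381103516)
```

View pics/crop0.png

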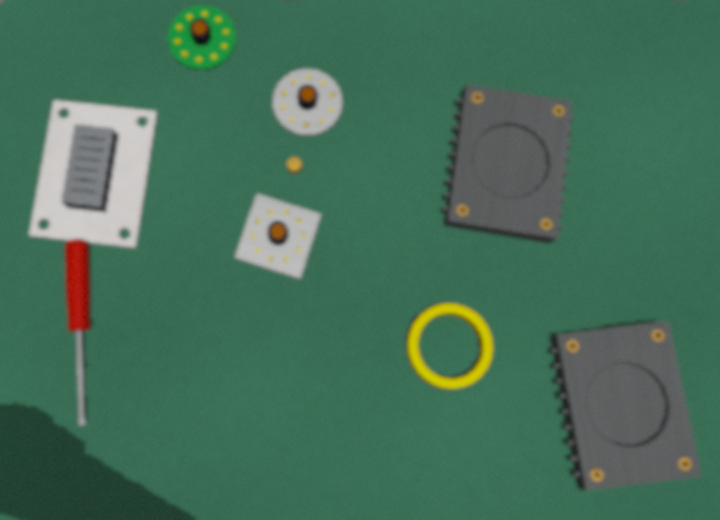

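Identification is settled. The grey housing at (435,231), centred near (542,−240), is 593 mm from the base against about 438 mm for the one at (493,352), so it is the target. The crop shows its pocket and 4 brass inserts, the white round disc at (333,200) and the square one at (319,267). I hover over the round module and refine with the wrist camera.

```bash
python3 - <<'E'
from cell import bot
from h import *
for j in (79,-101):
    q=down(np.radians(j))
    for p in ([625,-17,180],[542,-240,180],[547,228,180]):
        s=bot.inverse_kinematics(p,q);print(j,p,None if s is None else np.round(s,2))
q=down(np.radians(79)); 
s=bot.inverse_kinematics([625,-17,180],q); q2=down(np.radians(-101)); s2=bot.inverse_kinematics([625,-17,180],q2)
use=79 if s is not None and (s2 is None or abs(s[6])<=abs(s2[6])) else -101
print(use)
bot.move_pose([625,-17,180],down(np.radians(use)))
print(bot.current_t(),bot.current_ee_pos(),bot.current_joints())
c=bot.capture("wrist");cv2.imwrite("pics/w1.png",c["frame"]);np.savez("w1.npz",**c)
E
```

```text
79 [625, -17, 180] [-0.04  0.63  0.05  1.57 -0.04  0.95  1.4 ]
79 [542, -240, 180] [ 0.23  0.59  0.23  1.67 -0.16  0.9   1.91]
79 [547, 228, 180] [-0.42  0.58 -0.03  1.66  0.02  0.9   0.93]
-101 [625, -17, 180] [-0.43  0.74  0.76  1.58 -0.56  1.06 -1.27]
-101 [542, -240, 180] [-0.16  0.77  0.98  1.68 -0.71  1.09 -0.73]
-101 [547, 228, 180] [-0.86  0.68  0.73  1.68 -0.52  0.99 -1.71]
-101
2.725 [625.15670812 -15.43162088 179.81899291] [-0.43271617  0.73578071  0.76327913  1.58121395 -0.56322578  1.05626046
 -1.27468564]
```

View pics/w1.png

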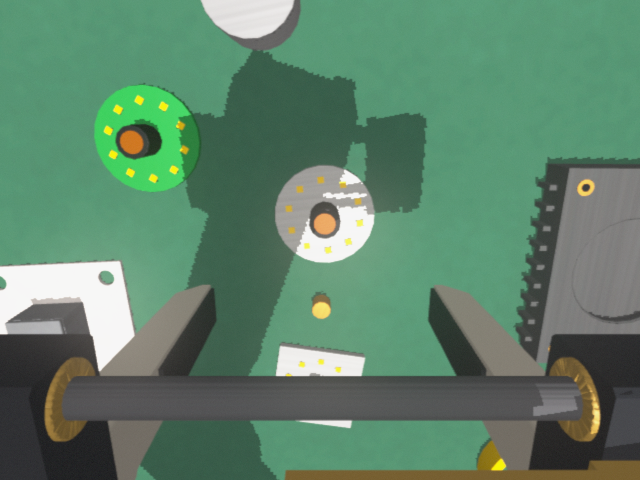

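The picture shows the round module's disc centred near (325,214), half in shadow, with its lens top near (325,223). The green one is at (147,138), the square one at (320,380), and a small brass stud at (321,306).

```bash
python3 - <<'E'
from cell import bot
from h import *
print(bot.current_ee_pos(),bot.current_t())
c=bot.capture("wrist");print(bot.current_ee_pos())
hsv=cv2.cvtColor(c["frame"],cv2.COLOR_BGR2HSV);H,S,V=[hsv[...,i].astype(int) for i in range(3)]
m=np.zeros((480,640),np.uint8);m[150:275,260:390]=((S<70)&(V>60))[150:275,260:390]
m=cv2.morphologyEx(m,2,np.ones((3,3)))
k=max(cv2.findContours(m,0,2)[0],key=cv2.contourArea);k=cv2.convexHull(k)
w=ray(c,k[:,0],6)[:,:2].astype(np.float32);print("disc",cv2.fitEllipse(w),cv2.minEnclosingCircle(w))
m=(H<20)&(S>120)&(V>60)
for ce,a,_ in blobs(m,60):
  if 280<ce[0]<370 and 190<ce[1]<250: print("lens",ce,a,ray(c,ce,32))
for p in [(300,235),(325,223)]: print(c["z_map"][p[1],p[0]])
E
```

```text
[625.13053113 -15.56742124 179.86635694] 2.775
[625.10588345 -15.79637521 179.87667375]
disc ((624.3400268554688, -16.9204044342041), (79.74443817138672, 100.56800842285156), 20.770275115966797) ((616.717041015625, -19.57573127746582), 50.799991607666016)
lens [324.03 223.45] 354 [[626.27967459 -17.58104526  32.        ]]
339.28568
308.2531
```

```bash
python3 - <<'E'
from cell import bot
from h import *
q=down(np.radians(-101))
bot.servo_line([625.6,-17.2,60],v=150,attitude=q)
bot.servo_line([625.6,-17.2,25],v=60)
print(bot.current_ee_pos(),bot.current_t())
bot.hold(.2);print(bot.current_ee_pos())
bot.grab(15);print(bot.current_width(),bot.current_ee_pos(),bot.current_ft_force())
bot.servo_line([625.6,-17.2,110],v=120);bot.hold(.2)
print(bot.current_width(),bot.current_t(),bot.current_ee_pos())
for n in["side","wrist"]:
    c=bot.capture(n);cv2.imwrite(f"pics/{n}2.png",c["frame"]);np.savez(f"{n}2.npz",**c)
E
```

```text
[625.71757901 -17.41571251  24.97684955] 4.5083
[625.89789967 -17.30167208  25.42370227]
23.690937524342274 [625.58031505 -17.19565111  24.99323982] [ 0.0939092  -0.2535471   0.26191201]
23.559651707182507 6.85 [625.07695352 -17.09053345 109.04794952]
```

View pics/wrist2.png

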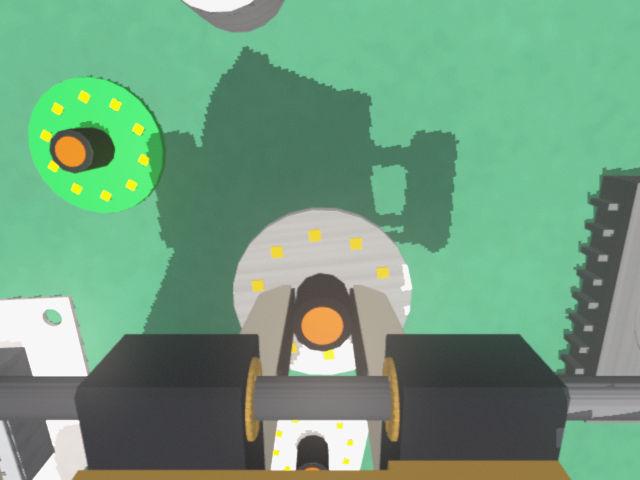

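View pics/side2.png

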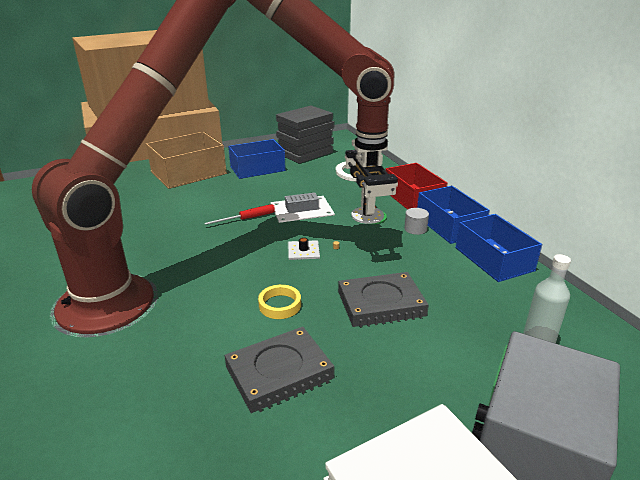

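The module is held, with its lens top at (322,325) and the disc level. Now to a viewpoint short of the housing, for measuring the threads and pocket.

```bash
cat > meas.py <<'E'
from h import *
def threads(c,z=30,guess=(542.4,-240.2),rad=110):
    hsv=cv2.cvtColor(c["frame"],cv2.COLOR_BGR2HSV);H,S,V=[hsv[...,i].astype(int) for i in range(3)]
    m=((H>8)&(H<28)&(S>120)&(V>90)).astype(np.uint8)
    out=[]
    for k in cv2.findContours(m,cv2.RETR_EXTERNAL,2)[0]:
        if cv2.contourArea(k)<15: continue
        (u,v),_=cv2.minEnclosingCircle(k); e=cv2.fitEllipse(k) if len(k)>=5 else ((u,v),(1,1),0)
        w=ray(c,e[0],z)[0]; d=np.linalg.norm(w[:2]-guess)
        if 60<d<rad: out.append((np.round(e[0],1),np.round(e[1],1),w[:2]))
    return out
def fit(pts,model=np.array([[66,46],[-66,46],[-66,-46],[66,-46.]]),th0=np.radians(-11),c0=None):
    # match nearest & rigid fit
    P=np.array(pts);c0=P.mean(0) if c0 is None else np.array(c0);th=th0
    for _ in range(5):
        R=np.array([[np.cos(th),-np.sin(th)],[np.sin(th),np.cos(th)]])
        M=model@R.T+c0; i=[np.argmin(np.linalg.norm(M-p,axis=1)) for p in P]
        A=model[i];a=A-A.mean(0);b=P-P.mean(0)
        th=np.arctan2((a[:,0]*b[:,1]-a[:,1]*b[:,0]).sum(),(a*b).sum())
        R=np.array([[np.cos(th),-np.sin(th)],[np.sin(th),np.cos(th)]]);c0=P.mean(0)-R@A.mean(0)
    res=np.linalg.norm(A@R.T+c0-P,axis=1)
    return c0,np.degrees(th),res,i
E
python3 - <<'E'
from cell import bot
from meas import *
c=dict(np.load("wrist2.npz"))
hsv=cv2.cvtColor(c["frame"],cv2.COLOR_BGR2HSV);H,S,V=[hsv[...,i].astype(int) for i in range(3)]
for ce,a,_ in blobs((H<18)&(S>120)&(V>150),300): print("lens",ce,a,ray(c,ce,109.05+7)[0])
q=down(np.radians(-101))
bot.move_pose([500,-240,160],q);bot.hold(.3)
print(bot.current_ee_pos(),bot.current_t())
c=bot.capture("wrist");cv2.imwrite("pics/w3.png",c["frame"]);np.savez("w3.npz",**c)
t=threads(c)
for x in t:print(x)
if len(t)>1:print(fit([x[2] for x in t],c0=(542,-240)))
hsv=cv2.cvtColor(c["frame"],cv2.COLOR_BGR2HSV);H,S,V=[hsv[...,i].astype(int) for i in range(3)]
for ce,a,_ in blobs((H<18)&(S>120)&(V>150),300): print("lens",ce,a,ray(c,ce,bot.current_ee_pos()[2]+7)[0])
E
```

```text
lens [ 69.95 151.11] 742 [707.11628096  53.99997009 116.05      ]
lens [321.82 325.29] 1277 [625.98736975 -17.48282786 116.05      ]
[ 500.65509435 -238.92316145  159.59593759] 8.2667
(array([257.5, 285. ]), array([11. , 15.3]), array([ 470.20691054, -185.64400123]))
(array([382.5, 272.5]), array([12.1, 13.3]), array([ 462.58767568, -276.27077194]))
(array([276.5, 251.5]), array([12.4, 12.4]), array([ 492.60105333, -204.83906374]))
(array([241.2,  67.2]), array([14.1, 17.2]), array([ 615.45547377, -209.81607338]))
(array([ 539.04095905, -247.19485709]), np.float64(-9.343255682883987), array([12.43385133,  6.80092672, 17.74381403,  4.68189549]), [np.int64(1), np.int64(2), np.int64(1), np.int64(0)])
lens [321.68 325.32] 1274 [ 501.57739661 -239.21494794  166.70988821]
```

View pics/w3.png

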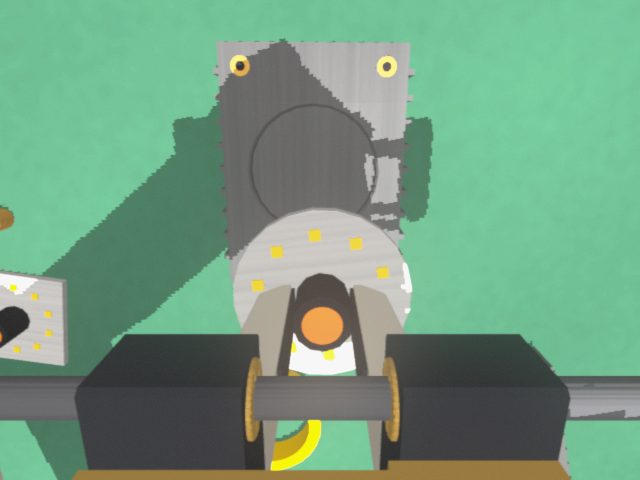

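```bash
python3 - <<'E'
from cell import bot
from meas import *
q=down(np.radians(-101))
bot.move_pose([425,-222,230],q);bot.hold(.4)
print(bot.current_ee_pos(),bot.current_t())
c=bot.capture("wrist");cv2.imwrite("pics/w4.png",c["frame"]);np.savez("w4.npz",**c)
E
```

```text
[ 425.17498595 -221.99966309  229.4152676 ] 9.2167
```

View pics/w4.png

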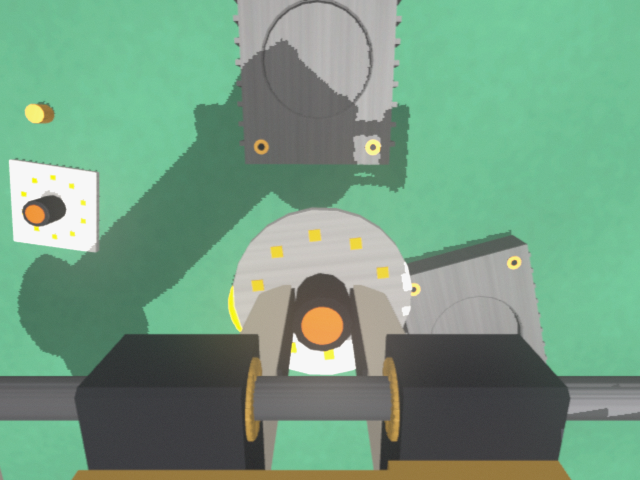

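Here the near threads are at (261,147) and (373,147) and the pocket centre is about (317,58). I combine them with the far pair (240,66), (387,67) from the previous view.

```bash
python3 - <<'E'
from meas import *
P=[]
for n,gs in (("w3",[(240,66),(387,67)]),("w4",[(261,147),(373,147)])):
    c=dict(np.load(n+".npz"));hsv=cv2.cvtColor(c["frame"],cv2.COLOR_BGR2HSV)
    H,S,V=[hsv[...,i].astype(int) for i in range(3)]
    for g in gs:
        m=np.zeros((480,640),np.uint8);x,y=g
        m[y-15:y+15,x-15:x+15]=((H>8)&(H<35)&(S>70)&(V>90))[y-15:y+15,x-15:x+15]
        k=max(cv2.findContours(m,0,2)[0],key=cv2.contourArea);e=cv2.fitEllipse(k)
        w=ray(c,e[0],30)[0,:2];P.append(w);print(n,np.round(e[0],1),np.round(e[1],1),w.round(2), c["z_map"][y,x+12])
print(fit(P,c0=(542,-240)))
print(np.linalg.norm(P[0]-P[1]),np.linalg.norm(P[2]-P[3]),np.linalg.norm(P[0]-P[2]),np.linalg.norm(P[1]-P[3]))
E
```

```text
w3 [239.5  65.2] [19.5 21.2] [ 616.8  -209.06] 261.80365
w3 [386.4  66.1] [19.7 21.1] [ 598.89 -299.24] 261.38672
w4 [260.8 146.3] [15.  15.2] [ 487.31 -183.27] 342.53522
w4 [372.8 146.8] [14.7 15.6] [ 469.33 -273.75] 343.77344
(array([ 543.08295952, -241.32837868]), np.float64(-11.20971736012501), array([0.04217142, 0.04226695, 0.11268417, 0.14861231]), [np.int64(0), np.int64(3), np.int64(1), np.int64(2)])
91.94511113566926 92.25496658253753 132.03801202625155 132.04335290299613
```

```bash
python3 - <<'E'
from cell import bot
from meas import *
q=down(np.radians(-101.2))
bot.move_pose([542.2,-241.0,90],q);bot.hold(.2)
bot.servo_line([542.2,-241.0,62],v=60);bot.hold(.3)
print(bot.current_ee_pos(),bot.current_t(),bot.current_ft_force())
for n in["wrist","side"]:
    c=bot.capture(n);cv2.imwrite(f"pics/{n}5.png",c["frame"]);np.savez(f"{n}5.npz",**c)
s=c["frame"][240:350,310:460];cv2.imwrite("pics/s5z.png",cv2.resize(s,None,fx=4,fy=4,interpolation=2))
E
```

```text
[ 542.39751683 -241.09289563   62.29170574] 11.1417 [ 0.42861576 -0.02962079 -1.08734163]
```

View pics/wrist5.png

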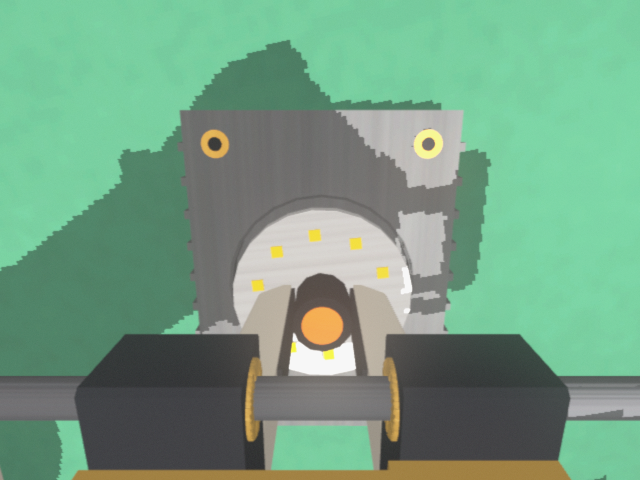

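View pics/s5z.png

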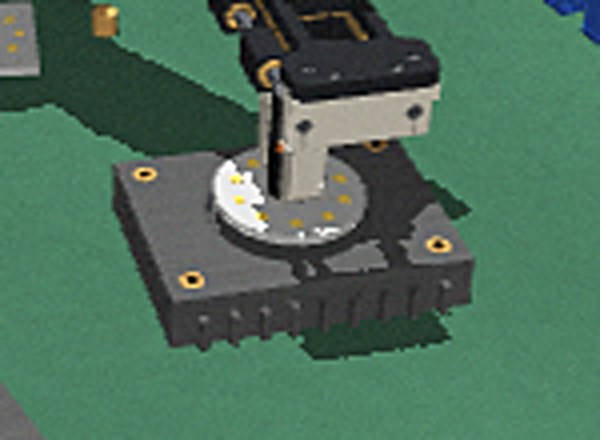

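The disc is above the pocket, symmetric between the far threads at (215,144) and (428,144). I lower it while watching the force.

```bash
python3 - <<'E'
from cell import bot
from meas import *
f0=bot.current_ft_force()
for z in(55,51,49,48,47.2):
    bot.servo_line([542.2,-241.0,z],v=40);bot.hold(.1)
    F=bot.current_ft_force()-f0;print(z,bot.current_ee_pos().round(2),F.round(2))
    if abs(F[2])>6 : break
bot.hold(.2);print(bot.current_ee_pos(),bot.current_ft_force()-f0,bot.current_t())
c=bot.capture("wrist");cv2.imwrite("pics/w6.png",c["frame"])
c=bot.capture("side");cv2.imwrite("pics/s6z.png",cv2.resize(c["frame"][240:350,310:460],None,fx=4,fy=4,interpolation=2))
E
```

```text
55 [ 542.16 -241.04   54.91] [1.03 0.58 0.01]
51 [ 542.17 -241.02   50.95] [0.13 0.01 0.75]
49 [ 542.21 -241.01   49.01] [ 0.56  0.44 -0.5 ]
48 [ 542.21 -240.99   48.  ] [ 1.89  0.49 -1.63]
47.2 [ 542.22 -241.02   47.19] [ 0.1  -0.32 -1.43]
[ 542.20222178 -240.98808472   47.21422776] [-0.10022986  0.26992942 -0.50473234] 13.2667
```

View pics/w6.png

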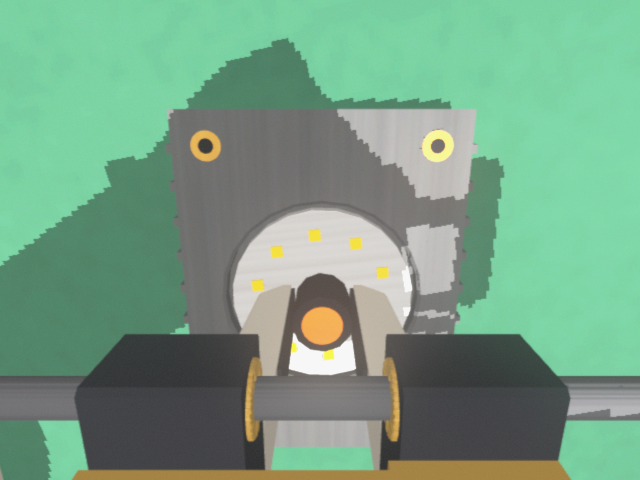

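View pics/s6z.png

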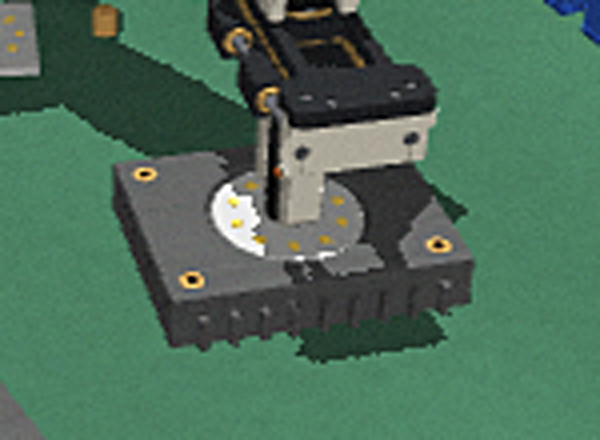

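The module is in the pocket with an even gap all round. I release it, retreat and check, then view the cover.

```bash
python3 - <<'E'
from cell import bot
from meas import *
bot.ungrasp();bot.hold(.3);print(bot.current_width(),bot.current_ft_force())
bot.servo_line([542.2,-241.0,130],v=150)
bot.servo_line([490,-231,160],v=150);bot.hold(.3);print(bot.current_ee_pos(),bot.current_t())
c=bot.capture("wrist");cv2.imwrite("pics/w7.png",c["frame"]);np.savez("w7.npz",**c)
E
```

```text
93.36125812269081 [-0.51275033 -0.43751237 -0.0761998 ]
[ 490.35699351 -230.95460183  159.49391634] 16.4083
```

View pics/w7.png

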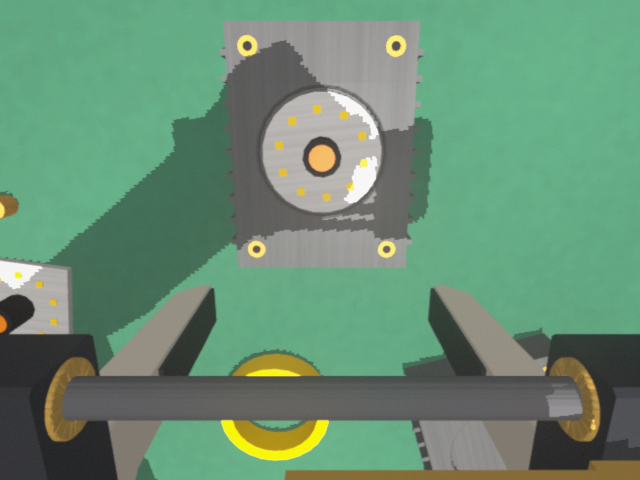

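The module is at (322,150) inside the pocket, with the four threads at (247,45), (396,46), (257,249) and (387,249). I check height and offset, then go to the cover.

```bash
cat >> meas.py <<'E'
def rings(c,gs,z=30,r=15):
    hsv=cv2.cvtColor(c["frame"],cv2.COLOR_BGR2HSV);H,S,V=[hsv[...,i].astype(int) for i in range(3)];P=[]
    for x,y in gs:
        m=np.zeros((480,640),np.uint8);m[y-r:y+r,x-r:x+r]=((H>8)&(H<35)&(S>70)&(V>90))[y-r:y+r,x-r:x+r]
        k=max(cv2.findContours(m,0,2)[0],key=cv2.contourArea);P.append(ray(c,cv2.fitEllipse(k)[0],z)[0,:2])
    return np.array(P)
def pt3(c,u,v):
    d=float(c["z_map"][v,u]);F=f(c);T=np.asarray(c["world_from_camera"])
    return T[:3,:3]@np.array([(u-c["cx"])/F*d,-(v-c["cy"])/F*d,-d])+T[:3,3]
E
python3 - <<'E'
from cell import bot
from meas import *
c=dict(np.load("w7.npz"))
print(fit(rings(c,[(247,45),(396,46),(257,249),(387,249)]),c0=(543,-241)))
hsv=cv2.cvtColor(c["frame"],cv2.COLOR_BGR2HSV);H,S,V=[hsv[...,i].astype(int) for i in range(3)]
for ce,a,_ in blobs((H<22)&(S>80)&(V>130),250):print("lens",ce,a,ray(c,ce,54)[0])
for p in((285,180),(300,110),(350,130),(310,195)):print("disc",pt3(c,*p).round(1))
for p in((240,150),(395,150),(320,60),(320,245)):print("rim",pt3(c,*p).round(1))
q=down(np.radians(-101.2+3.1))
bot.servo_line([490,-231,200],v=200)
bot.move_pose([500,228,200],q);bot.hold(.3);print(bot.current_ee_pos(),bot.current_t())
c=bot.capture("wrist");cv2.imwrite("pics/w8.png",c["frame"]);np.savez("w8.npz",**c)
E
```

```text
(array([ 543.08121608, -241.22598425]), np.float64(-11.235411241610688), array([0.0666022 , 0.07342853, 0.02363713, 0.01559079]), [np.int64(0), np.int64(3), np.int64(1), np.int64(2)])
lens [321.51 157.72] 604 [ 542.93709675 -241.42094239   54.        ]
lens [ 52.56 405.49] 578 [406.34168643 -14.60953205  54.        ]
lens [590.73 403.91] 592 [ 331.29399088 -399.404007     54.        ]
lens [479.22 473.9 ] 3648 [ 283.16765759 -314.01146574   54.        ]
disc [ 530.4 -213.5   26.1]
disc [ 573.1 -233.2   27.6]
disc [ 554.4 -262.8   27.1]
disc [ 517.1 -228.2   27.1]
rim [ 556.  -189.1   29.9]
rim [ 536.1 -289.6   29.7]
rim [ 599.9 -251.8   28.8]
rim [ 481.2 -228.1   29.9]
[500.29826307 227.33813    200.11035626] 18.7917
```

View pics/w8.png

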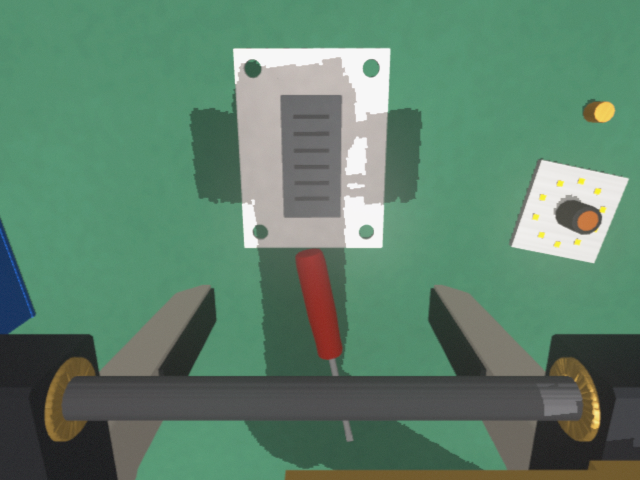

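The module is home: lens axis within 0.3 mm of the thread centre, disc top about 27–28 mm up, rim about 30 mm. In the cover view the holes are at (252,68), (371,68), (260,232) and (366,232), with the hood at (311,156). The screwdriver ends just outside the plate's edge at (311,252).

```bash
cat >> meas.py <<'E'
def holes(c,gs,z,r=15):
    hsv=cv2.cvtColor(c["frame"],cv2.COLOR_BGR2HSV);P=[]
    for x,y in gs:
        m=np.zeros((480,640),np.uint8);m[y-r:y+r,x-r:x+r]=(hsv[...,1]>60)[y-r:y+r,x-r:x+r]
        k=max(cv2.findContours(m,0,2)[0],key=cv2.contourArea);e=cv2.fitEllipse(k);w=ray(c,k[:,0],z)[:,:2].astype(np.float32)
        P.append(cv2.fitEllipse(w)[0]);print("hole",np.round(e[0],1),np.round(cv2.fitEllipse(w)[1],1))
    return np.array(P)
E
python3 - <<'E'
from cell import bot
from meas import *
c=dict(np.load("w8.npz"))
P=holes(c,[(252,68),(371,68),(260,232),(366,232)],4);print(P);print(fit(P,th0=np.radians(-8),c0=(547,228)))
top=[(282,96),(341,96),(283,217),(340,217)]
w=ray(c,top,38)[:,:2];print("hood",w.mean(0),w)
E
```

```text
hole [252.5  68.2] [11.3 12. ]
hole [370.6  67.7] [11.6 11.8]
hole [259.5 231.2] [ 9.9 11.5]
hole [366. 231.] [10.4 11.5]
[[620.13122559 264.11810303]
 [607.36608887 173.44473267]
 [490.34420776 282.91275024]
 [477.33068848 191.82978821]]
(array([548.79305267, 228.07634354]), np.float64(-8.120253128580446), array([0.52734451, 0.35276431, 0.39266535, 0.37469051]), [np.int64(0), np.int64(3), np.int64(1), np.int64(2)])
hood [548.14612432 227.93438634] [[594.9007287  242.1020983 ]
 [588.90613679 200.51831526]
 [507.53232166 256.34074262]
 [501.24531013 212.77638917]]
```

```bash
python3 - <<'E'
from cell import bot
from meas import *
q=down(np.radians(-98.1))
bot.servo_line([548.4,228.0,70],v=150,attitude=q)
bot.servo_line([548.4,228.0,21],v=60);bot.hold(.2)
bot.grab(35);bot.hold(.2);print(bot.current_width(),bot.current_ee_pos(),bot.current_ft_force())
bot.servo_line([548.4,228.0,60],v=60);bot.servo_line([548.4,228.0,150],v=120);bot.hold(.2)
print(bot.current_width(),bot.current_t(),bot.current_ee_pos(),bot.current_ft_force())
c=bot.capture("wrist");cv2.imwrite("pics/w9.png",c["frame"]);np.savez("w9.npz",**c)
c=bot.capture("side");cv2.imwrite("pics/s9.png",c["frame"])
E
```

```text
44.06324395796454 [548.40239946 228.0884151   20.99159436] [-0.74296141  0.46936223 -0.13216807]
44.16028209172722 24.0083 [547.89794894 227.88162646 149.09543546] [-0.12965231  0.06527839 -3.84800487]
```

View pics/w9.png

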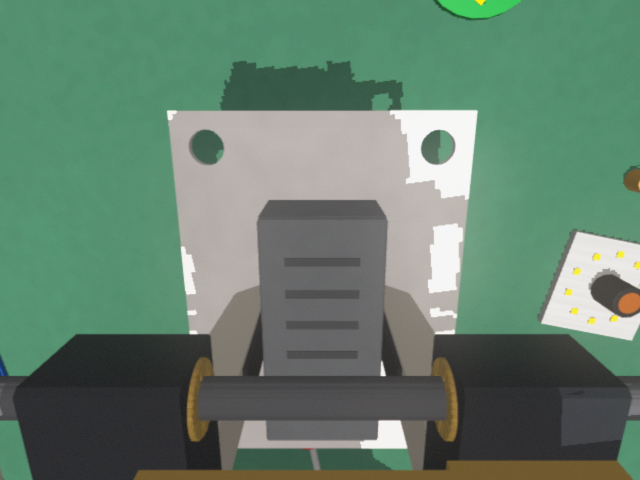

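View pics/s9.png

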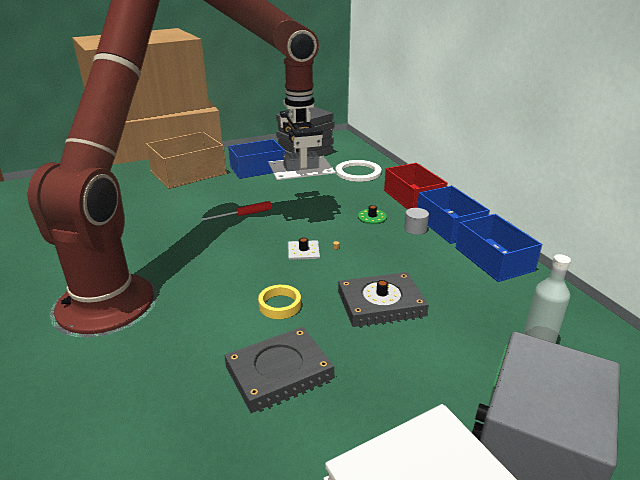

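The cover is held, with its front holes at (207,147) and (438,147). I get its pose in the hand, including tilt from the depth map, then carry it over.

```bash
cat >> meas.py <<'E'
def plate(c,P3):  # plane fit on pixels
    X=np.array([pt3(c,u,v) for u,v in P3]);A=np.c_[X[:,:2]-X[:,:2].mean(0),np.ones(len(X))]
    s,_,_,_=np.linalg.lstsq(A,X[:,2],rcond=None);return s,np.abs(A@s-X[:,2]).max()
E
python3 - <<'E'
from cell import bot
from meas import *
c=dict(np.load("w9.npz"));tcp=np.array([547.9,227.88,149.1])
pts=[(u,v) for u in range(190,460,10) for v in (122,130,165,180,195)]+[(u,v) for u in list(range(200,250,8))+list(range(395,450,8)) for v in range(210,290,10)]
print("plane slopes x,y,z0",plate(c,pts))
P=holes(c,[(207,147),(438,147)],tcp[2]-17,r=22);print(P)
r=fit(P,th0=np.radians(-8),c0=tcp[:2]);print(r, r[0]-tcp[:2])
q=down(np.radians(-101.2+0))
bot.servo_line([548,228,170],v=150)
bot.move_pose([542.5,-241.0,150],down(np.radians(-101.2)));bot.hold(.4)
print(bot.current_ee_pos(),bot.current_t(),bot.current_width())
c=bot.capture("wrist");cv2.imwrite("pics/w10.png",c["frame"]);np.savez("w10.npz",**c)
E
```

```text
plane slopes x,y,z0 (array([-2.41958182e-02,  3.49117391e-02,  1.31060871e+02]), np.float64(127.88666234215033))
hole [207.3 146.5] [11.5 12.5]
hole [438.3 146. ] [10.7 11.2]
[[620.14294434 263.10696411]
 [607.38800049 172.69482422]]
(array([548.41260511, 227.12058694]), np.float64(-8.030042224934393), array([0.3462936, 0.3462936]), [np.int64(0), np.int64(3)]) [ 0.51260511 -0.75941306]
[ 542.65603402 -240.72849304  150.02282891] 26.5083 43.64920875703338
```

View pics/w10.png

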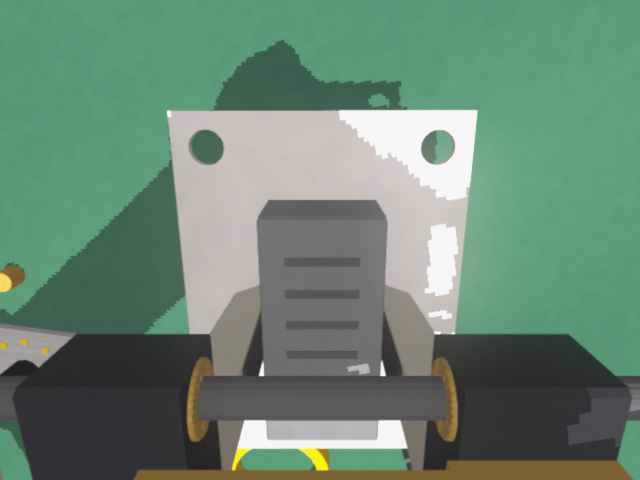

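```bash
python3 - <<'E'
from meas import *
for n,tcp in(("w9",(547.9,227.88,149.1)),("w10",(542.656,-240.728,150.02))):
    c=dict(np.load(n+".npz"));tcp=np.array(tcp)
    hsv=cv2.cvtColor(c["frame"],cv2.COLOR_BGR2HSV)
    pts=[(u,v) for u in range(176,470,4) for v in range(114,330,4) if c["z_map"][v,u]>0 and hsv[v,u,1]<40 and hsv[v,u,2]>110]
    X=np.array([pt3(c,u,v) for u,v in pts]);X=X[np.abs(X[:,2]-(tcp[2]-17))<6]
    A=np.c_[X[:,:2]-tcp[:2],np.ones(len(X))];s=np.linalg.lstsq(A,X[:,2],rcond=None)[0]
    keep=np.abs(A@s-X[:,2])<1.5;s=np.linalg.lstsq(A[keep],X[keep,2],rcond=None)[0];print(n,len(X),keep.sum(),"slope",s.round(4),"exp z",tcp[2]-17,np.abs(A@s-X[:,2])[keep].max())
    th=np.radians(-8.1 if n=="w9" else -11.2)
    P=holes(c,[(207,147),(438,147)],tcp[2]-19,r=22)
    r=fit(P,th0=th,c0=tcp[:2]);R=np.array([[np.cos(th),-np.sin(th)],[np.sin(th),np.cos(th)]])
    print("holes",r[1],r[2],"offset in cover axes",R.T@(r[0]-tcp[:2]))
    # plate front corners from white mask
    k=[(168.5,111),(476.5,111)]
    w=ray(c,k,tcp[2]-17)[:,:2];r=fit(w,model=np.array([[80,60],[80,-60.],[-80,60],[-80,-60]]),th0=th,c0=tcp[:2]);print("corners",r[1],r[2],R.T@(r[0]-tcp[:2]))
E
```

```text
w9 2554 2498 slope [-1.500000e-03 -7.000000e-04  1.316588e+02] exp z 132.1 1.494624384399117
hole [207.3 146.5] [11.7 12.7]
hole [438.3 146. ] [10.8 11.4]
holes -8.03008800346612 [0.19566951 0.19566951] offset in cover axes [ 0.46998552 -0.68692313]
corners -8.133796559546049 [0.52948021 0.52948021] [ 0.00709288 -0.45190844]
w10 2561 2503 slope [-1.800000e-03 -8.000000e-04  1.326588e+02] exp z 133.02 1.5008591565073743
hole [207.1 146.4] [11.7 12.6]
hole [441.8 145.5] [ 7.1 13.6]
holes -10.991287985622456 [0.96281849 0.96281849] offset in cover axes [ 0.61869298 -1.42679625]
corners -11.196907079462223 [0.48988952 0.48988952] [ 0.03495896 -0.42309188]
```

The cover is level (slopes < 0.002), centred in the hand within about 0.5 mm. I descend to the final pose, with TCP z = 66 putting the underside 15 mm over the rim.

```bash
python3 - <<'E'
from cell import bot
from meas import *
q=down(np.radians(-101.2))
bot.servo_line([542.9,-240.8,100],v=120,attitude=q)
bot.servo_line([542.9,-240.8,66],v=50);bot.hold(.5)
print(bot.current_ee_pos(),bot.current_t(),bot.current_width(),bot.current_ft_force())
for n in["wrist","side","top"]:
    c=bot.capture(n);cv2.imwrite(f"pics/{n}11.png",c["frame"]);np.savez(f"{n}11.npz",**c)
    if n=="side":cv2.imwrite("pics/s11z.png",cv2.resize(c["frame"][225:345,300:460],None,fx=4,fy=4,interpolation=2))
    if n=="top":cv2.imwrite("pics/t11z.png",cv2.resize(c["frame"][160:300,370:500],None,fx=4,fy=4,interpolation=2))
E
```

```text
[ 542.9612491  -240.76472126   66.08364756] 28.4583 43.756705610442445 [-1.16401637 -0.32553011 -2.83624199]
```

View pics/wrist11.png

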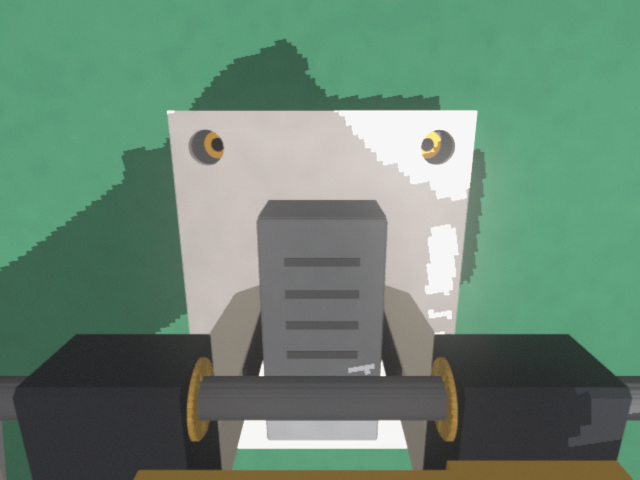

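View pics/s11z.png

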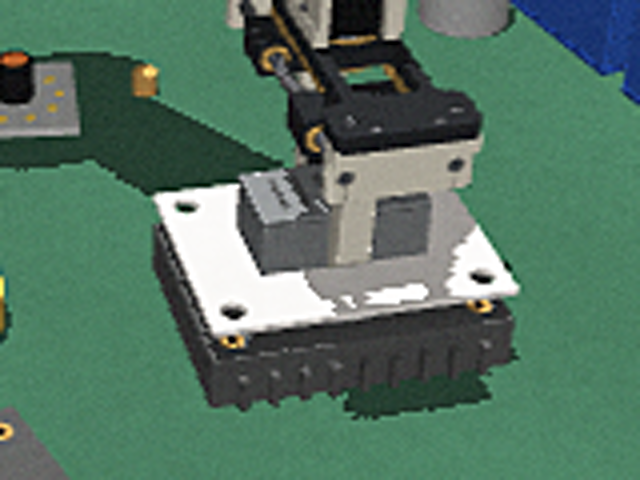

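View pics/t11z.png

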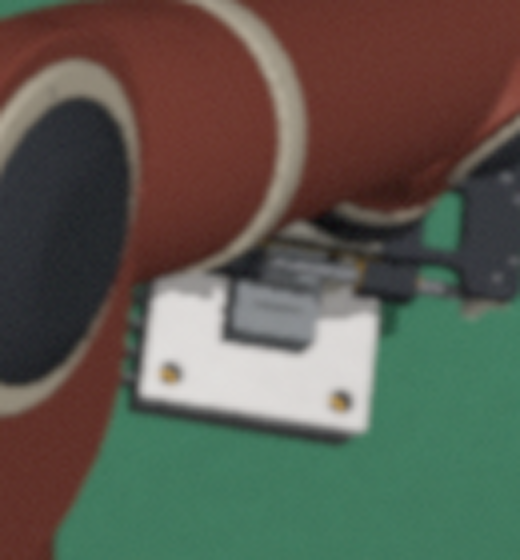

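In the wrist view the bores show inside the front holes at (217,145) and (428,145). In the top crop the brass shows through both near holes at (170,373) and (341,401). The side crop shows a clear, level gap. Now the numbers.

```bash
python3 - <<'E'
from cell import bot
from meas import *
th=np.radians(-11.22);R=np.array([[np.cos(th),-np.sin(th)],[np.sin(th),np.cos(th)]])
M=np.array([[66,46],[66,-46],[-66,46],[-66,-46.]])@R.T+[543.1,-241.25]
def hole(c,g,r,z,thr):
    x,y=g;G=cv2.cvtColor(c["frame"],cv2.COLOR_BGR2HSV);m=np.zeros((480,640),np.uint8)
    m[y-r:y+r,x-r:x+r]=((G[...,1]>60)|(G[...,2]<thr))[y-r:y+r,x-r:x+r]
    k=max(cv2.findContours(m,0,2)[0],key=cv2.contourArea);w=ray(c,k[:,0],z)[:,:2].astype(np.float32);e=cv2.fitEllipse(w)
    return np.array(e[0]),np.round(e[1],1)
c=dict(np.load("wrist11.npz"))
print("pred bore px",proj(c,np.c_[M[:2],[30,30]]).round(1))
for g,m,b in(((207,147),M[0],(217,145)),((438,147),M[1],(428,145))):
    h,s=hole(c,g,24,49,115);V=c["frame"].max(2).astype(int);x,y=b
    bl=[q for q in blobs(V<60,10) if np.hypot(*(q[0]-b))<8]
    bw=ray(c,bl[0][0],30)[0,:2] if bl else None
    print("wrist hole",h,s,"err vs map",R.T@(h-m),"bore",bl[0][:2] if bl else None,bw,None if bw is None else R.T@(h-bw))
c=dict(np.load("top11.npz"))
for m in M[2:]:
    a=proj(c,[[*m,47]])[0];g=tuple(np.round(a).astype(int));
    try:
        h,s=hole(c,g,7,47,150);H=cv2.cvtColor(c["frame"],cv2.COLOR_BGR2HSV).astype(int)
        mm=(H[...,0]>8)&(H[...,0]<30)&(H[...,1]>100);bl=[q for q in blobs(mm,2) if np.hypot(*(q[0]-a))<8]
        print("top",g,h,s,"brass",[(q[0],q[1],R.T@(h-ray(c,q[0],30)[0,:2])) for q in bl])
    except Exception as e:print(e)
print(bot.current_ee_pos(),bot.current_ft_force(),bot.current_t())
E
```

```text
pred bore px [[217.7 144.2]
 [426.9 144.2]]
wrist hole [ 616.98864746 -209.39665222] [12.3 12.9] err vs map [ 0.27851442 -0.37844243] bore (array([216.26, 142.6 ]), np.int32(35)) [ 617.58557435 -208.54953321] [-0.42068834 -0.94707637]
wrist hole [ 600.23565674 -296.45071411] [ 6.6 10.1] err vs map [0.78441574 2.97159167] bore None None None
top (np.int64(413), np.int64(253)) [ 486.6918335  -182.11581421] [ 7.6 10.3] brass [(array([412. , 253.5]), np.int32(4), array([-3.11005783,  2.62108964]))]
top (np.int64(455), np.int64(260)) [ 469.11459351 -273.15951538] [ 8.8 10.2] brass [(array([454.5, 260.5]), np.int32(4), array([-2.72946793,  3.32935674]))]
[ 542.86527591 -240.8008122    65.98201653] [-1.12542968 -0.17816768 -3.31599267] 28.6083
```

In the same camera, the top view gives rear holes (486.7,−182.1) and (469.1,−273.2) against its earlier threads (486.8,−182.5) and (469.0,−272.7), so errors ≤ 0.5 mm. The right front hole's mask broke on glare, and the brass blobs in the top view are only 4 px slivers partly hidden by the plate, so neither counts. I check the front right hole in an enlarged crop.

```bash
python3 - <<'E'
from meas import *
c=dict(np.load("wrist11.npz"))
th=np.radians(-11.22);R=np.array([[np.cos(th),-np.sin(th)],[np.sin(th),np.cos(th)]]);a=np.linspace(0,2*np.pi,60)
ims=[]
for x,s in((207,46),(438,-46)):
    I=cv2.resize(c["frame"][115:177,x-32:x+32],None,fx=6,fy=6,interpolation=2)
    for r,z,col in((7,49,(0,0,255)),(7,45,(255,0,255)),(3,30,(255,0,0)),(6,30,(255,255,0))):
        w=np.c_[np.array([66,s])@R.T+[543.1,-241.25]+r*np.c_[np.cos(a),np.sin(a)],np.full(60,z)]
        p=(proj(c,w)-[x-32,115]+.5)*6;cv2.polylines(I,[np.int32(p)],True,col,1)
    ims.append(I)
cv2.imwrite("pics/ov.png",np.hstack(ims))
E
```

```text
(no output)
```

View pics/ov.png

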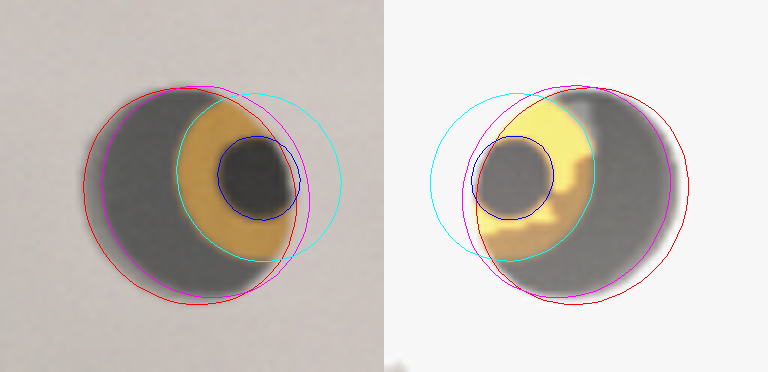

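The expected circles for perfect alignment lie on the seen rims and bores at both front holes, to within about 0.5 mm. I hand it in.

```bash
python3 - <<'E'
from cell import bot
print(bot.current_width(),bot.current_qvel().round(4),bot.current_t())
bot.job_done()
E
```

```text
43.33037226853788 [-0.0015 -0.0004 -0.0021 -0.0012 -0.0008 -0.0006 -0.0017] 28.6083
the job is handed in; nothing more can be done
```

The round module is in the pocket of the farther housing and released. The cover was handed in at about 28.6 s, still gripped by its hood about 15 mm above the housing. The hand-in reports no verdict.

**Checks that agreed**
- **Module:** after release its axis was within 0.3 mm of the pocket centre. Its disc top read about 27 mm up (home is 28 mm) and the rim about 30 mm.
- **Cover alignment:** the rear holes were within about 0.5 mm of the threads in the top camera. At the front holes, the circles expected for perfect alignment fell on the seen rims and bores to within about 0.5 mm in the wrist view.
- **Cover level:** its slope was under 0.002 rad, measured in the hand before the final descent. The side view then showed a clear gap to the housing.
- **Square module:** I never reached for it. It looked undisturbed in the last side view, but I did not measure it again.

**Checks that failed or disagreed**
- The automatic outline of the front right hole broke on glare, so that hole was judged only from the overlay.
- The brass seen through the rear holes from above was a 4-pixel sliver, giving about 4 mm offsets that I disregarded.
- The top and wrist cameras disagree by about 1 mm on where the housing is, so I only compared positions within one camera.

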